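# Unlock the instrument cabinet and hold its sprung hood just below the balance point

### The arm

A 6-joint arm with a two-finger parallel gripper is mounted at the origin on a cart in front of the work surface, level with it; the furniture and walls round the work are solid. World frame = base frame: x ahead of the robot, y to its left, z up, the work surface at z = 0. Lengths are in m, angles in rad, forces in N, time in s.
With the tool pointing down it reaches from about 0.225 to 0.725 m from the base axis. Payload 3.1 kg.
Tool frame: the origin (TCP) lies at the very end of the fingers, on their centre line; the grasp point (between the pads) lies 19 mm behind it; z points along the fingers, x is the direction in which the jaws open and shut, and the axes are right-handed (so a half turn about z gives the same grasp; the last joint's range is limited). The gripper opens to 85 mm and grips with 20 to 120 N. Pads are 22 mm wide; open, the fingers measure 114 mm over their backs; the gripper's body (76 mm by 85 mm) begins 54 mm behind the grasp point. The pads swing forward as they close: fully open they stand 13 mm farther back than shut.
Start: joints at [1.092, 0.048, 0.099, 1.622, 0, 1.443], TCP at [0.18, 0.493, 0.201] pointing down, gripper open.
Joint ranges: [-2.91, 2.91], [-0.99, 1.94], [-1.21, 1.42], [-2.12, 2.29], [-1.49, 1.47], [-3.14, 3.14]. Speed limits (rad/s): [2.79, 2.79, 3.14, 3.14, 3.14, 3.14].

### API

Orientations are given as a unit quaternion [w, x, y, z].
In Python, from rig import bot gives the robot as it stands.
- The arm moves only by the shell command python3 -m handwheel 'ROWS' [OPENING] [FORCE]. ROWS is text: rows parted by semicolons, each of 6 numbers parted by spaces: the shift along the tool's x, y, z scaled (see below), then the turn, a rotation vector about the tool's x, y, z scaled (see below). In form: dx dy dz wx wy wz; .... A call has 1 to 12 rows; each row shifts and turns the pose as measured when the row begins, along the tool's axes as they then stand; what a row does not reach is not made up. The controller multiplies each number of a shift by 0.15 m and each number of a turn by 90 degrees. A row lasts 1/8 s, in which the tool goes at most 62.5 mm and 10.7 degrees, less where a joint would pass 70% of its speed; a pose out of reach is approached as far as the arm can. A call with a number of a shift or a turn outside -1 to 1 is refused whole. A call with a gripper value outside its range is refused whole. OPENING is the opening, from -1 (shut) to 1 (fully open), set as the call begins (- or left out, the last holds). The fingers move at their own pace and stop on an object; FORCE is the grip in N (left out, the last holds). Time passes only in rows, so rows that do not move let the fingers close. It gives the time, the measured TCP pose, the force and the opening at its end, in the units of the state.
- bot.get_obs(): the state, without advancing time (a new reading comes with each control period).
- bot.capture(name): name is "side" or "top"; returns the picture (420x560x3 uint8, red, green, blue); there is no depth.
- bot.camera_info(name): a dict with "intrinsics" (3x3 intrinsics, pixels), "eye" and "rotation" of the camera in the world. Camera axes: x right, y up, looking along -z (the intrinsics and any distortion apply to the point x, -y, -z); pixel columns grow to the right and rows downward; lengths in m; the calibration is good to about 2 mm. A picture is of the moment at which its call begins. camera_info takes no time and is no camera call.
- bot.sign_off(): hands the job in, once; it reports no verdict.
The state is a dict: "t": time; "joint_pos": joint angles; "qd": joint speeds; "tau": joint torques, N m; "tcp_pos": TCP position; "eef_rot": TCP orientation; "force": force on the tool from outside, world axes, zero at the start; "ft_torque": the same for the moment, N m; "gripper_width": opening from 0.0 (shut) to 1.0 (fully open).
Only numpy, scipy, OpenCV 4.12 (cv2) and the standard library are available. Lean on these libraries where they do the work, as an engineer would, in place of code of your own. Each camera call takes 0.05 s, during which the arm holds its last target.

### The job

Pull the locking cap on the right-hand side of the grey instrument cabinet fully off its stud, then take the cabinet's sprung hood by its bar handle and raise it past its balance point to show that the spring takes over. Then bring it back and finish while still gripping the hood, held still just below the balance point (within about 15 degrees of it), so that I can reach in and it will fall shut as soon as you let go. Never let the hood fly up or slam, and leave the other things on the worktop where they are.

Things in the scene. Friction and masses are not known exactly. Their poses are not given: they have to be found in the camera images.
- cabinet: Low grey bench-top instrument cabinet, fixed, open at the top under its hood; 150 mm deep (own x), 220 wide (own y), 112 high. Origin: centre of its underside, on the worktop; own x points from its front (handle side, toward the robot) to its back (hinge side), own y to its left as the robot sees it, z up. Turned by up to 0.3 rad about the vertical.
- hood_angle (a joint): Angle of the aluminium hood (flat lid 148 x 222 x 8 mm, 0.9 kg), hinged at the back along the cabinet's y: 0 shut and level, grows as the front edge rises, stop at 1.35 rad. Sprung: balance point at 0.95 rad (54 deg); below it the hood falls shut, above it swings up to the stop, little friction. Lifting force at the bar: 1.5 N from shut, under 1 N near balance. Locked while the cap is home.
- hood_hinge (a point): Point on the hinge axis, at the middle of the hood's width; in the cabinet's frame at (+70, 0, +116) mm. Its axes turn with the hood and are the cabinet's when it is shut.
- handle_mid (a point): Middle of the round steel bar of the U-shaped handle that sticks out of the hood's front edge, in the hood's plane. Bar 12 mm thick, 110 mm long, along the cabinet's y, 200 mm from the hinge axis; free gap of 40 mm between bar and hood edge, for a finger. Hood shut: at (-130, 0, +116) mm in the cabinet's frame. It can turn between the fingers as the hood rises.
- hood: The hood itself with its handle; origin on the hinge axis at the middle of its width, axes those of the cabinet when shut, turning with the hood.
- cap (a joint): Slide of the locking cap along the cabinet's own -y (away from its right-hand side), m: 0 home over the hood's stud, 0.028 fully off. A spring detent holds it home: a pull of up to about 9 N takes it over the first 6 mm; beyond 12 mm it slides easily (1 N) and stays where it is. It stays on its rail.
- cap_mid (a point): Middle of the locking cap: grey plastic cylinder, 24 mm thick (26 mm over its two end rims), 44 mm long, lying along the cabinet's y on a rail on the cabinet's right-hand side. Home: at (-45, -136, +116) mm in the cabinet's frame. Grasp from above, fingers closing along the cabinet's x, on its middle or outer half; the rail is 14 mm wide, its top 22 mm below the cap's axis.
- notebook: Bystander: dark green notebook, 210 x 153 x 16 mm, lying; origin at the centre of its underside.
- dropper: Bystander: white dropper bottle, 43 mm across, 98 mm tall, standing; origin at the centre of its base.
- vial_big: Bystander: brown vial, 32 mm across, 62 mm tall, standing; origin at the centre of its base.
- carton_s: Bystander: flat carton, 55 x 110 x 30 mm; origin at the centre of its underside.
- cup: Bystander: sample cup with screw lid, 60 mm across, 64 mm tall; origin at the centre of its base.
- pen: Bystander: pen, 145 mm long, lying; origin at its middle, underneath.
- amber: Bystander: brown bottle, 45 mm across, 93 mm tall, standing; origin at the centre of its base.
- in_forceps: Forceps, 120 mm long, lying inside the cabinet under the hood (not handled).
- in_syringe: Small syringe, 152 mm long, lying inside the cabinet under the hood (not handled).

How it is judged:
On the way, in this order (a step that is already met when the one before it is completed fails the run):
1. the locking cap is pulled fully off, the hood still shut (value of joint cap above 0.022 m and value of joint hood_angle below 0.1 rad), for 0.2 s.
2. the hood is raised past its balance point (value of joint hood_angle above 1 rad), for 0.1 s.
At the end, for the whole second after the job is handed in: The hood is held still (under 0.1 rad/s) by the robot's fingers touching it (over 0.3 N), at 0.68 to 0.93 rad, that is 1 to 15 degrees below its balance point at 0.95 rad, after having been raised past 1.0 rad; the locking cap is still off (over 22 mm) (value of joint hood_angle between 0.68 and 0.93 rad and velocity of joint hood_angle between -0.1 and 0.1 rad/s and contact force between hood and the fingers above 0.3 N and value of joint cap above 0.022 m); the arm keeps its last pose, push and grip.
It fails at once if the hood flies up or slams down (faster than 2.5 rad/s) (velocity of joint hood_angle above 2.5 rad/s or velocity of joint hood_angle below -2.5 rad/s).
It fails at once if a bystander is moved by more than 30 mm (distance of any of notebook, dropper, vial_big, carton_s, cup, pen, amber from where it was at the start of the episode above 0.03 m).
It also fails if it takes over 54 s, if anything falls off the work surface, if the arm or the gripper's body presses on something with over 40 N, if the wrist force passes 120 N, or if a joint passes its speed limit or range.

## Working session

There is one attempt and no reset: what is moved stays moved. The work goes in short steps, Python scripts to look and compute and a shell command to move; the robot and the scene stay as the last step left them, time stands still between calls to the robot, and variables do not carry over. Pictures are saved under pics/ and viewed, and the job is handed in when it is done.

```bash
ls; mkdir -p pics; python3 - <<'E'
from rig import bot
import cv2
o=bot.get_obs(); print(o)
for n in("side","top"):
    i=bot.camera_info(n); print(n,i)
    cv2.imwrite(f"pics/{n}0.png",bot.capture(n)[:,:,::-1])
E
```

```text
pics
{'t': 0.0, 'joint_pos': array([ 1.09221714e+00,  4.87513108e-02,  9.75403105e-02,  1.62198953e+00,
       -1.02414898e-05,  1.44300742e+00]), 'qd': array([-1.50150334e-03,  6.75198676e-04,  6.05438481e-04, -4.12388591e-04,
       -1.53086673e-05,  9.84228030e-04]), 'tau': array([ 1.88311809e-03, -3.38779914e+01,  3.20015645e+01,  2.03272467e-02,
       -3.15074533e-05,  5.63912820e-06]), 'tcp_pos': array([0.18009603, 0.49239877, 0.19988812]), 'eef_rot': array([ 5.62001384e-04,  8.19645692e-01,  5.72869526e-01, -1.06265090e-03]), 'force': array([-0.29320615, -0.76678507, -0.23918494]), 'ft_torque': array([-0.02023539, -0.01720638,  0.00967823]), 'gripper_width': 1.0041113387264258}
side {'intrinsics': array([[459.67499538,   0.        , 279.1655302 ],
       [  0.        , 459.67499538, 207.34390284],
       [  0.        ,   0.        ,   1.        ]]), 'eye': array([ 0.1302688 , -1.06934773,  0.58583245]), 'rotation': array([ 0.82344546,  0.54165826, -0.10021962, -0.13601443])}
top {'intrinsics': array([[498.57632197,   0.        , 279.9152837 ],
       [  0.        , 498.57632197, 204.4040265 ],
       [  0.        ,   0.        ,   1.        ]]), 'eye': array([0.26521441, 0.0148796 , 1.43923705]), 'rotation': array([-0.69577715, -0.07588876,  0.07875451,  0.70988223])}
```

View pics/top0.png

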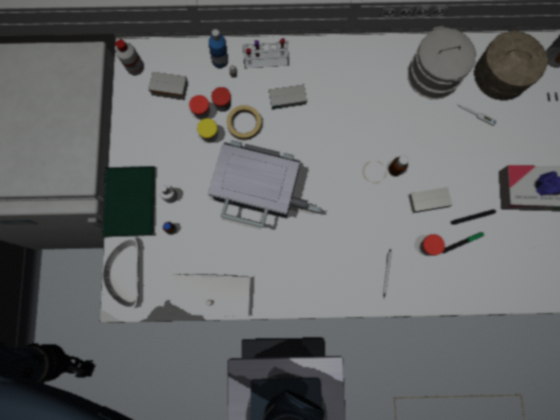

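View pics/side0.png

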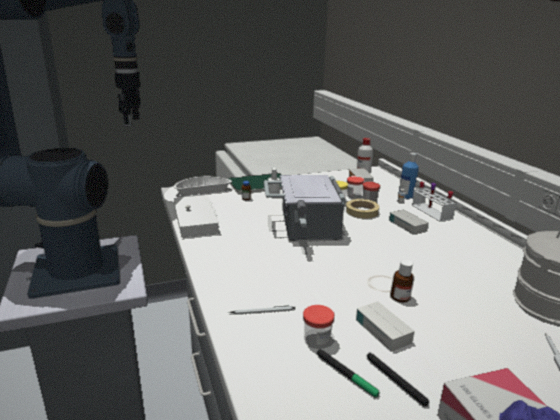

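```bash
cat > h.py <<'E'
import numpy as np, cv2
from rig import bot
from scipy.spatial.transform import Rotation as R
def cam(n):
    i=bot.camera_info(n); q=np.array(i['rotation']); 
    M=R.from_quat(q,scalar_first=True).as_matrix() if q.shape==(4,) else q
    return np.array(i['intrinsics']),np.array(i['eye']),M
def proj(n,P):
    K,e,M=cam(n); c=(np.atleast_2d(P)-e)@M; c=c*[1,-1,-1]; p=c@K.T; return p[:,:2]/p[:,2:]
def ray(n,uv):
    K,e,M=cam(n); d=np.linalg.solve(K,[uv[0],uv[1],1])*[1,-1,-1]; d=M@d; return e,d/np.linalg.norm(d)
def onz(n,uv,z):
    e,d=ray(n,uv); return e+d*(z-e[2])/d[2]
def two(a,b):
    e1,d1=ray('top',a); e2,d2=ray('side',b)
    A=np.stack([d1,-d2],1); s=np.linalg.lstsq(A,e2-e1,rcond=None)[0]
    p,q=e1+s[0]*d1,e2+s[1]*d2; return (p+q)/2,np.linalg.norm(p-q)
E
python3 - <<'E'
from h import *
print(proj('top',[[0.18,.493,.2],[0,0,0],[.45,0,0]]),proj('side',[[0.18,.493,.2],[0,0,0]]))
a=cv2.imread('pics/top0.png')[130:240,190:340]; cv2.imwrite('pics/topc.png',cv2.resize(a,None,fx=5.3,fy=5.3,interpolation=cv2.INTER_CUBIC))
a=cv2.imread('pics/side0.png')[160:270,250:370]; cv2.imwrite('pics/sidec.png',cv2.resize(a,None,fx=5.4,fy=5.4,interpolation=cv2.INTER_CUBIC))
E
```

```text
[[ 79.08227058 356.25428501]
 [286.42630169 415.87683316]
 [282.83851076 250.04870619]] [[133.98666805 135.0422056 ]
 [ 77.52138529 269.75444773]]
```

View pics/topc.png

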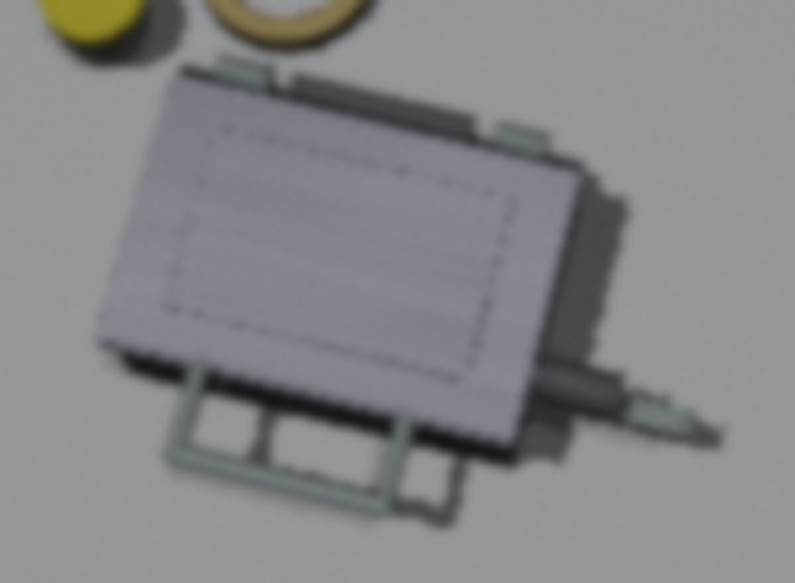

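View pics/sidec.png

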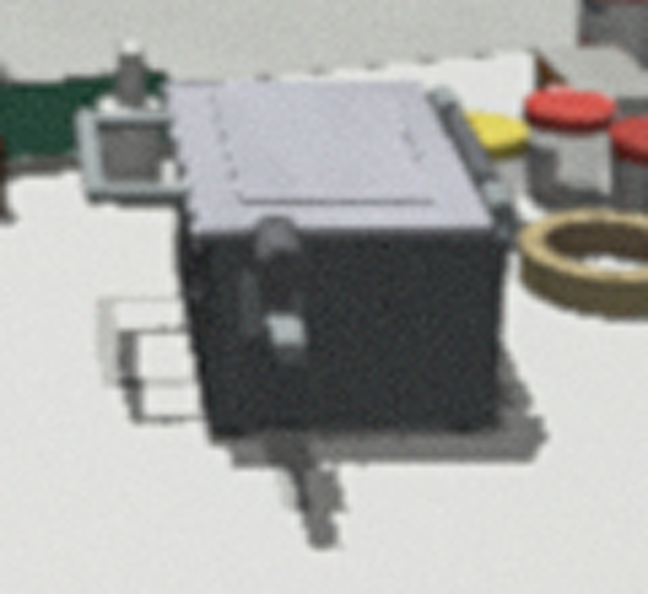

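```bash
python3 - <<'E'
from h import *
a=cv2.imread('pics/top0.png').astype(int)
b,g,r=a[...,0],a[...,1],a[...,2]
m=((b-g>6)&(b>90)).astype(np.uint8); m[:,:200]=0;m[:,320:]=0;m[:130]=0;m[240:]=0
m=cv2.morphologyEx(m,cv2.MORPH_CLOSE,np.ones((5,5)))
n,l,s,c=cv2.connectedComponentsWithStats(m); k=1+s[1:,4].argmax(); print(s[k],c[k])
cs=max(cv2.findContours((l==k).astype(np.uint8),0,2)[0],key=cv2.contourArea)
W=np.array([onz('top',p,.120)[:2] for p in cs[:,0,:].astype(float)])
rc=cv2.minAreaRect((W*1000).astype(np.float32)); print('rect mm',rc)
# corners by hand
for p in [(183,70),(583,165),(515,450),(100,345)]:
    uv=np.array(p)/5.3+[190,130]; print(uv,onz('top',uv,.12))
P=[onz('top',np.array(p)/5.3+[190,130]-.1,.12) for p in [(183,70),(583,165),(515,450),(100,345)]]
ctr=np.mean(P,0); y=(P[0]-P[1]+P[3]-P[2]); th=np.arctan2(-y[0],y[1]); print('hand ctr',ctr,'yaw',th)
B=[onz('top',np.array(p)/5.3+[190,130],.116) for p in [(175,455),(388,510)]]; print('bar',B,np.mean(B,0))
C=[onz('top',np.array(p)/5.3+[190,130],.116) for p in [(548,382),(622,395)]]; print('cap',C)
E
```

```text
[ 209  145   90   68 4107] [253.84855125 178.19503287]
rect mm ((634.695556640625, 76.73440551757812), (220.2435302734375, 147.83648681640625), 74.554443359375)
[224.52830189 143.20754717] [0.73668772 0.15724902 0.12      ]
[300.         161.13207547] [ 0.68038822 -0.05151091  0.12      ]
[287.16981132 214.90566038] [ 0.5295449  -0.01249544  0.12      ]
[208.86792453 195.09433962] [0.58874952 0.19927451 0.12      ]
hand ctr [0.63413238 0.07340082 0.12      ] yaw -0.26806095002475605
bar [array([0.53119796, 0.16096007, 0.116     ]), array([0.50055459, 0.05266121, 0.116     ])] [0.51587627 0.10681064 0.116     ]
cap [array([ 0.56561276, -0.03035872,  0.116     ]), array([ 0.55802097, -0.06814074,  0.116     ])]
```

```bash
cat >> h.py <<'E'
H=np.array([.5180,.1075,.116]); TH=-0.268
CX=np.array([np.cos(TH),np.sin(TH),0]); CY=np.array([-np.sin(TH),np.cos(TH),0])
CAP=H+.085*CX-.136*CY; HINGE=H+.2*CX
Q0=R.from_matrix(np.stack([CX,-CY,[0,0,-1]],1)); Q1=R.from_matrix(np.stack([-CX,CY,[0,0,-1]],1))
def st():
    o=bot.get_obs(); r=R.from_quat(o['eef_rot'],scalar_first=True); return o,o['tcp_pos'],r
def go(p,Q=None):
    o,t,r=st(); print('t %.2f tcp'%o['t'],t.round(4),'cab-frame rel bar', ((t-H)@np.stack([CX,CY,[0,0,1]],1)).round(4),'grip %.3f'%o['gripper_width'],'F',o['force'].round(1),'q',o['joint_pos'].round(2))
    print('total shift units',(r.inv().apply(p-t)/.15).round(4))
    if Q is not None: print('turn units',((r.inv()*Q).as_rotvec()/(np.pi/2)).round(4))
E
python3 - <<'E'
from h import *
print(CAP,HINGE)
print(proj('top',[H,CAP,CAP-.022*CY]),proj('side',[H,H+.055*CY,H-.055*CY,CAP-.022*CY]))
print('seen side bar', [np.array(p)/5.4+[250,160]-.4 for p in [(84,112),(95,195),(276,232)]])
p=CAP-.005*CY+[0,0,.08]; go(p,Q0); go(p,Q1)
o,t,r=st(); print(r.as_matrix().round(3))
E
```

```text
[ 0.56395245 -0.04615342  0.116     ] [0.71086049 0.05453933 0.116     ]
[[242.80976427 220.25777507]
 [299.21362511 202.55788154]
 [307.07324548 204.49583531]] [[267.32029397 188.04159809]
 [266.44825296 181.51192062]
 [268.26139929 195.08841602]
 [303.17440735 209.50794744]]
seen side bar [array([265.15555556, 180.34074074]), array([267.19259259, 195.71111111]), array([300.71111111, 202.56296296])]
t 0.10 tcp [0.1801 0.4925 0.2   ] cab-frame rel bar [-0.4277  0.2818  0.084 ] grip 1.002 F [-1.   0.4  0.4] q [ 1.09  0.05  0.1   1.62 -0.    1.44]
total shift units [-2.5259  3.6397  0.0313]
turn units [9.000e-04 1.200e-03 9.473e-01]
t 0.10 tcp [0.1801 0.4925 0.2   ] cab-frame rel bar [-0.4277  0.2818  0.084 ] grip 1.002 F [-1.   0.4  0.4] q [ 1.09  0.05  0.1   1.62 -0.    1.44]
total shift units [-2.5259  3.6397  0.0313]
turn units [-1.2000e-03  9.0000e-04 -1.0527e+00]
[[ 0.344  0.939 -0.001]
 [ 0.939 -0.344 -0.002]
 [-0.002 -0.    -1.   ]]
```

```bash
sed -i 's/.5180,.1075/.5165,.1075/' h.py; python3 -m handwheel '0 0 -.1 0 0 .118;0 0 -.1 0 0 .118;0 0 -.1 0 0 .118;0 0 0 0 0 .118;0 0 0 0 0 .118;0 0 0 0 0 .118;0 0 0 0 0 .118;0 0 0 0 0 .118' 1; python3 - <<'E'
from h import *
p=CAP-.005*CY+[0,0,.08]; go(p,Q0)
E
```

```text
t: 1.1
tcp_pos: [0.1789, 0.49, 0.2406]
eef_rot: [0.006, 0.99, -0.142, -0.002]
force: [-0.3, 0.6, 0.4]
gripper_width: 1.001
t 1.10 tcp [0.1789 0.49   0.2406] cab-frame rel bar [-0.4269  0.2795  0.1246] grip 1.001 F [-0.3  0.6  0.4] q [1.09 0.07 0.2  1.72 0.   2.95]
total shift units [3.4577 2.7439 0.3248]
turn units [ 0.0085  0.0018 -0.0102]
```

```bash
python3 -m handwheel '.28 .22 0 0 0 0;.28 .22 0 0 0 0;.28 .22 0 0 0 0;.28 .22 0 0 0 0;.28 .22 0 0 0 0;.28 .22 0 0 0 0;.28 .22 0 0 0 0;.28 .22 0 0 0 0;.28 .22 0 0 0 0;.28 .22 0 0 0 0;.28 .22 0 0 0 0;.28 .22 0 0 0 0'; python3 - <<'E'
from h import *
p=CAP-.005*CY+[0,0,.08]; go(p,Q0)
E
```

```text
t: 2.6
tcp_pos: [0.5598, -0.0446, 0.2369]
eef_rot: [0.008, 0.99, -0.138, -0.006]
force: [1.6, 0.8, -0.1]
gripper_width: 1.002
t 2.60 tcp [ 0.5598 -0.0446  0.2369] cab-frame rel bar [ 0.082  -0.1352  0.1209] grip 1.002 F [ 1.6  0.8 -0.1] q [-0.19  0.17  0.31  1.71 -0.02  1.66]
total shift units [0.0226 0.0335 0.2734]
turn units [ 0.0112  0.0059 -0.0057]
```

```bash
python3 -m handwheel '.01 .015 .12 .011 .006 -.006;.01 .015 .12 0 0 0;0 0 0 0 0 0'; python3 - <<'E'
from h import *
p=CAP-.005*CY+[0,0,-.018]; go(p,Q0)
for n in("side","top"): cv2.imwrite(f"pics/{n}1.png",bot.capture(n)[:,:,::-1])
for n,(y,x) in dict(side=(110,220),top=(130,200)).items():
    a=cv2.imread(f'pics/{n}1.png')[y:y+150,x:x+160]; cv2.imwrite(f'pics/{n}1c.png',cv2.resize(a,None,fx=4,fy=4,interpolation=cv2.INTER_CUBIC))
E
```

```text
t: 2.98
tcp_pos: [0.5622, -0.0548, 0.1953]
eef_rot: [-0.0, 0.991, -0.137, -0.003]
force: [-0.1, -1.2, 0.6]
gripper_width: 1.001
t 2.98 tcp [ 0.5622 -0.0548  0.1953] cab-frame rel bar [ 0.087  -0.1444  0.0793] grip 1.001 F [-0.1 -1.2  0.6] q [-0.22  0.16  0.21  1.63 -0.    1.63]
total shift units [-0.0094 -0.023   0.6485]
turn units [ 0.0005  0.004  -0.0039]
```

View pics/side1c.png

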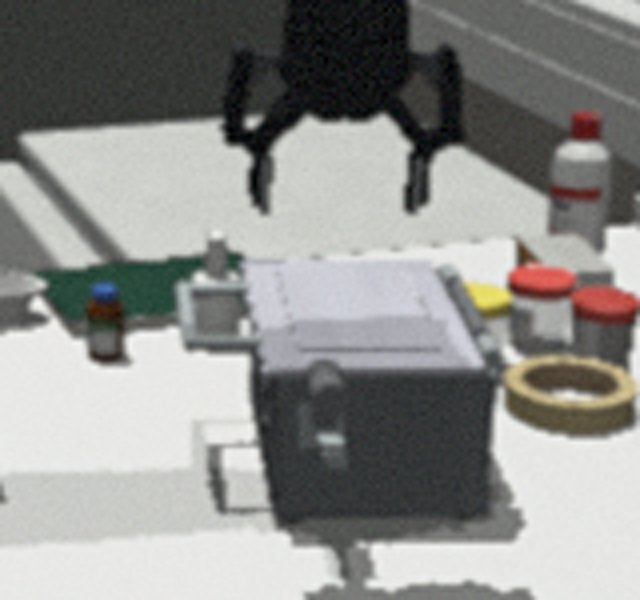

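View pics/top1c.png

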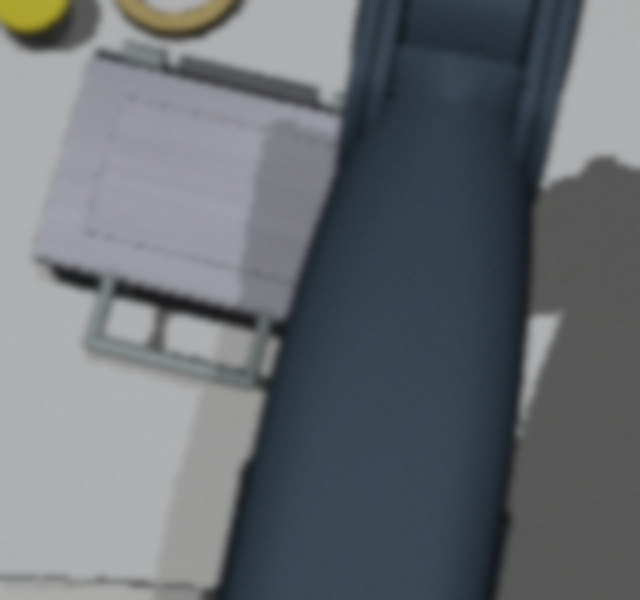

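Side view: fingers (crop ≈267 and 415, middle ≈340) straddle the cap (≈325, 380), perhaps 3–5 mm too far back. Descend with a small −x correction.

```bash
python3 -m handwheel '-.015 -.01 .11 0 0 0;-.015 -.01 .11 0 0 0;0 0 .11 0 0 0;0 0 .11 0 0 0;0 0 .11 0 0 0;0 0 .07 0 0 0'; python3 - <<'E'
from h import *
p=CAP-.005*CY+[0,0,-.018]; go(p,Q0)
for n in("side",): cv2.imwrite(f"pics/{n}2.png",bot.capture(n)[:,:,::-1])
for n,(y,x) in dict(side=(110,220)).items():
    a=cv2.imread(f'pics/{n}2.png')[y:y+150,x:x+160]; cv2.imwrite(f'pics/{n}2c.png',cv2.resize(a,None,fx=4,fy=4,interpolation=cv2.INTER_CUBIC))
E
```

```text
t: 3.82
tcp_pos: [0.5619, -0.0491, 0.1046]
eef_rot: [0.0, 0.991, -0.135, 0.003]
force: [0.4, 0.3, 0.5]
gripper_width: 0.998
t 3.83 tcp [ 0.5619 -0.0491  0.1046] cab-frame rel bar [ 0.0853 -0.139  -0.0114] grip 0.998 F [0.4 0.3 0.5] q [-0.21  0.14  0.01  1.43 -0.    1.64]
total shift units [-0.0019  0.0131  0.0443]
turn units [-0.0001 -0.0036 -0.0017]
```

View pics/side2c.png

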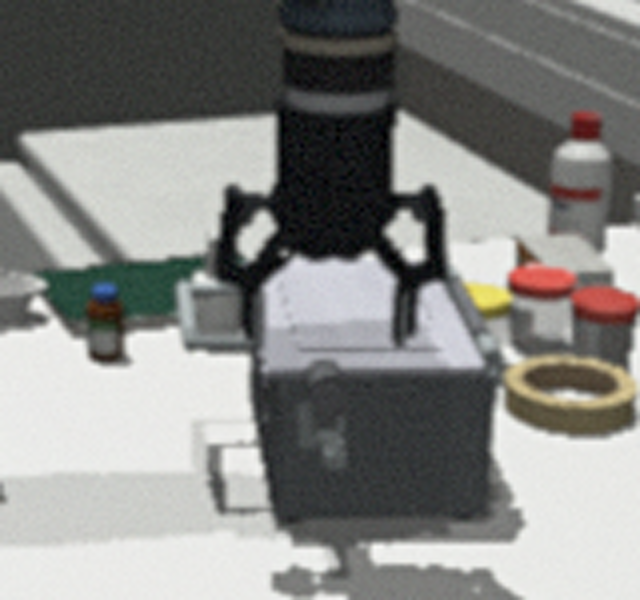

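```bash
python3 - <<'E'
from h import *
o,t,r=st()
f=lambda P:((proj('side',P)-[220,110])*4).round(0).tolist()
print('tips',f([t+.0425*CX+[0,0,.013],t-.0425*CX+[0,0,.013], t]))
print('cap top outer/inner',f([CAP-.022*CY+[0,0,.012],CAP+.022*CY+[0,0,.012],CAP-.022*CY-[0,0,.012]]))
L=H+.120*CX+[0,0,.004]
print('lid',f([L+sx*.074*CX+sy*.111*CY for sx,sy in((-1,-1),(1,-1),(1,1),(-1,1))]))
C=H+.130*CX-[0,0,.116]
print('base',f([C+sx*.075*CX+sy*.110*CY for sx,sy in((-1,-1),(1,-1))]))
E
```

```text
tips [[391.0, 386.0], [261.0, 387.0], [325.0, 405.0]]
cap top outer/inner [[331.0, 381.0], [323.0, 355.0], [330.0, 415.0]]
lid [[264.0, 365.0], [484.0, 363.0], [429.0, 255.0], [240.0, 256.0]]
base [[273.0, 525.0], [487.0, 521.0]]
```

```bash
python3 - <<'E'
from h import *
a=cv2.imread('pics/side2.png')[165:225,270:350]
cv2.imwrite('pics/z.png',cv2.convertScaleAbs(cv2.resize(a,None,fx=9,fy=9,interpolation=cv2.INTER_NEAREST),alpha=1.6,beta=20))
a=cv2.imread('pics/side0.png')[0:150,80:200]
cv2.imwrite('pics/z0.png',cv2.convertScaleAbs(cv2.resize(a,None,fx=4,fy=4),alpha=1.6,beta=20))
E
```

```text
(no output)
```

View pics/z.png

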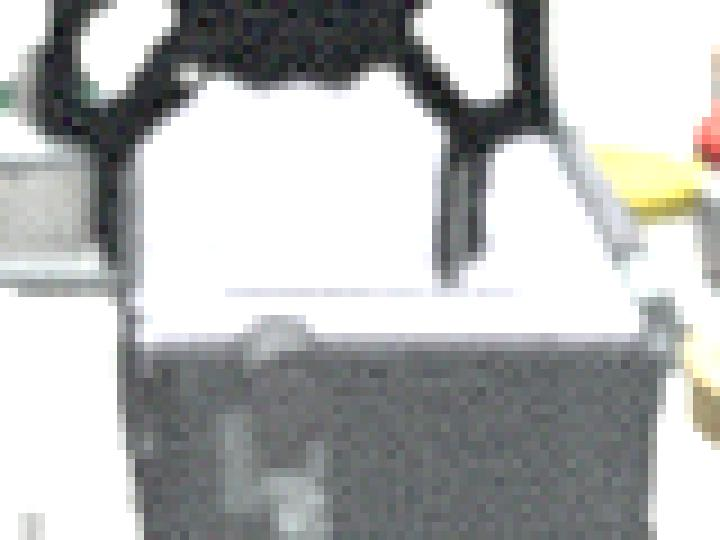

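View pics/z0.png

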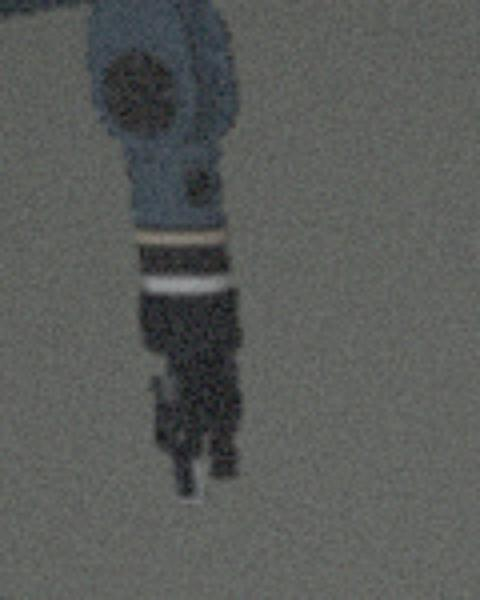

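```bash
python3 - <<'E'
from h import *
t=np.array([.18,.4925,.2])
for z in(0,.013,.05,.1,.15,.2,.3): print(z,proj('side',t+[0,0,z]).round(1),proj('top',t+[0,0,z]).round(1))
a=cv2.imread('pics/top0.png')[300:420,20:160]
cv2.imwrite('pics/z0.png',cv2.convertScaleAbs(cv2.resize(a,None,fx=5,fy=5),alpha=2.5,beta=20))
E
```

```text
0 [[134.  135.1]] [[ 79.3 356.2]]
0.013 [[133.6 131.2]] [[ 77.1 356.7]]
0.05 [[132.4 120. ]] [[ 70.7 358. ]]
0.1 [[130.7 104.6]] [[ 61.4 359.9]]
0.15 [[129.   88.7]] [[ 51.2 362. ]]
0.2 [[127.2  72.4]] [[ 40.  364.3]]
0.3 [[123.5  38.4]] [[ 14.  369.6]]
```

View pics/z0.png

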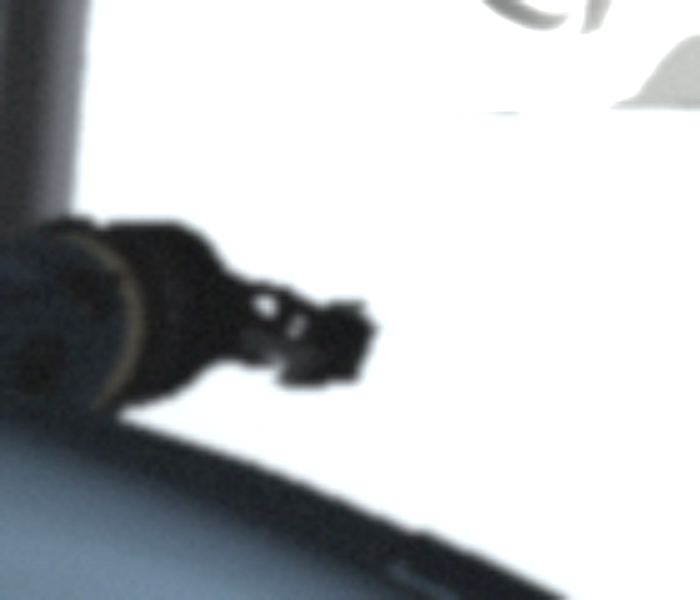

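```bash
python3 - <<'E'
from h import *
print(two((89,369),(131,122)))
print(two((92,364),(131,122)))
# known static: robot base, lid corner cross check
print(two((224.1,142.8),(220+440/4,110+262/4)), two((286.8,214.5),(220+258/4,110+368/4)), two((208.5,194.7),(220+245/4,110+262/4)))
print(two((299.7,160.7),(220+490/4,110+368/4)))
E
```

```text
(array([0.16471864, 0.44663181, 0.25496903]), np.float64(0.018234879987458357))
(array([0.16998606, 0.44084212, 0.25552751]), np.float64(0.007292969697692731))
(array([0.7403414 , 0.15883489, 0.11481473]), np.float64(0.0011519413719282387)) (array([ 0.52922641, -0.01106803,  0.11849454]), np.float64(0.003576334595199661)) (array([0.59240733, 0.20058817, 0.11539374]), np.float64(0.0028271523805386716))
(array([ 0.68126418, -0.05030222,  0.1157566 ]), np.float64(0.003507305117130237))
```

```bash
python3 - <<'E'
from h import *
t=np.array([.18,.4925,.2]); x=np.array([.344,.939,0])
for z in(0,.013,.03,.045):
  print(z,[proj(n,t+s*.05*x+[0,0,z]).round(1).tolist() for n in('side','top') for s in(-1,1)])
o,t,r=st()
for z in(0,.013,.03,.045): print(z,[proj('side',t+s*.05*CX+[0,0,z]).round(1).tolist() for s in(-1,1)])
E
```

```text
0 [[[129.3, 139.0]], [[138.4, 131.4]], [[98.6, 363.4]], [[60.1, 349.2]]]
0.013 [[[128.8, 135.0]], [[138.0, 127.7]], [[96.7, 363.9]], [[57.7, 349.5]]]
0.03 [[[128.2, 129.7]], [[137.5, 122.7]], [[94.0, 364.6]], [[54.6, 350.0]]]
0.045 [[[127.7, 125.0]], [[137.1, 118.3]], [[91.7, 365.2]], [[51.7, 350.5]]]
0 [[[282.4, 211.5]], [[320.2, 211.0]]]
0.013 [[[282.5, 206.9]], [[320.5, 206.4]]]
0.03 [[[282.6, 200.9]], [[320.8, 200.4]]]
0.045 [[[282.7, 195.5]], [[321.2, 195.1]]]
```

```bash
python3 -m handwheel '0 0 -.15 0 0 0;0 0 -.15 0 0 0;0 0 -.15 0 0 0;0 0 0 0 0 0;0 0 0 0 0 0;0 0 0 0 0 0;0 0 0 0 0 0;0 0 0 0 0 0' -1 20; python3 - <<'E'
from h import *
go(CAP)
cv2.imwrite("pics/side3.png",bot.capture('side')[:,:,::-1])
o,t,r=st()
for z in(0,.013,.03,.045): print(z,proj('side',t+[0,0,z]).round(1).tolist())
a=cv2.imread('pics/side3.png')[125:225,250:370]
cv2.imwrite('pics/z.png',cv2.convertScaleAbs(cv2.resize(a,None,fx=6,fy=6,interpolation=cv2.INTER_NEAREST),alpha=1.3,beta=20))
E
```

```text
t: 4.88
tcp_pos: [0.5587, -0.0489, 0.1669]
eef_rot: [-0.0, 0.991, -0.135, -0.002]
force: [0.3, -0.5, -0.4]
gripper_width: 0.002
t 4.88 tcp [ 0.5587 -0.0489  0.1669] cab-frame rel bar [ 0.0821 -0.1396  0.0509] grip 0.002 F [ 0.3 -0.5 -0.4] q [-0.21  0.14  0.13  1.57 -0.    1.64]
total shift units [ 0.0208 -0.0243  0.3396]
0 [[301.4, 188.6]]
0.013 [[301.6, 183.8]]
0.03 [[301.8, 177.5]]
0.045 [[302.1, 171.9]]
```

View pics/z.png

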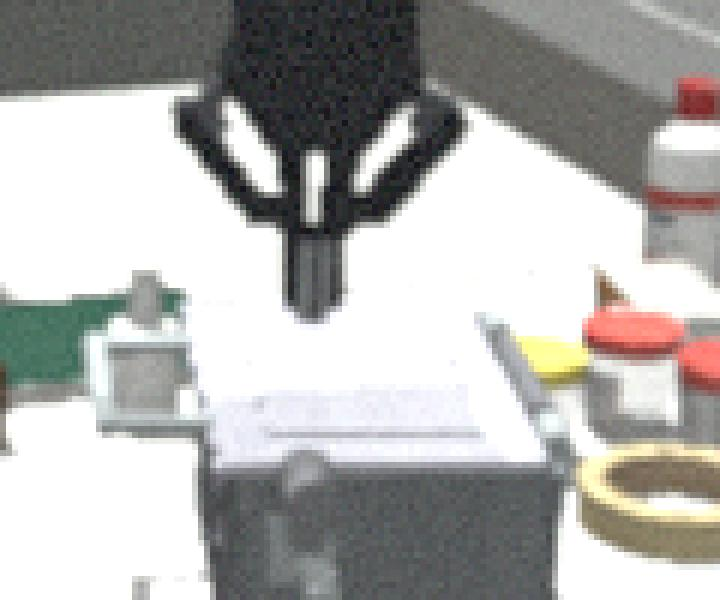

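```bash
python3 -m handwheel '.01 -.01 0 0 0 0;.01 -.01 0 0 0 0;0 0 0 0 0 0;0 0 .12 0 0 0;0 0 .12 0 0 0;0 0 .12 0 0 0;0 0 .12 0 0 0;0 0 .08 0 0 0;0 0 0 0 0 0' 0.6; python3 - <<'E'
from h import *
go(CAP-[0,0,.045]-.005*CY,Q0)
cv2.imwrite("pics/side4.png",bot.capture('side')[:,:,::-1])
a=cv2.imread('pics/side4.png')[125:225,250:370]
cv2.imwrite('pics/z.png',cv2.convertScaleAbs(cv2.resize(a,None,fx=6,fy=6,interpolation=cv2.INTER_NEAREST),alpha=1.3,beta=20))
E
```

```text
t: 6.05
tcp_pos: [0.5589, -0.0459, 0.0728]
eef_rot: [-0.0, 0.991, -0.135, -0.006]
force: [-0.0, -0.3, 0.0]
gripper_width: 0.801
t 6.05 tcp [ 0.5589 -0.0459  0.0728] cab-frame rel bar [ 0.0816 -0.1367 -0.0432] grip 0.801 F [-0.  -0.3  0. ] q [-0.2   0.16 -0.03  1.39 -0.    1.64]
total shift units [0.0232 0.0287 0.0118]
turn units [ 0.0007  0.0074 -0.0021]
```

View pics/z.png

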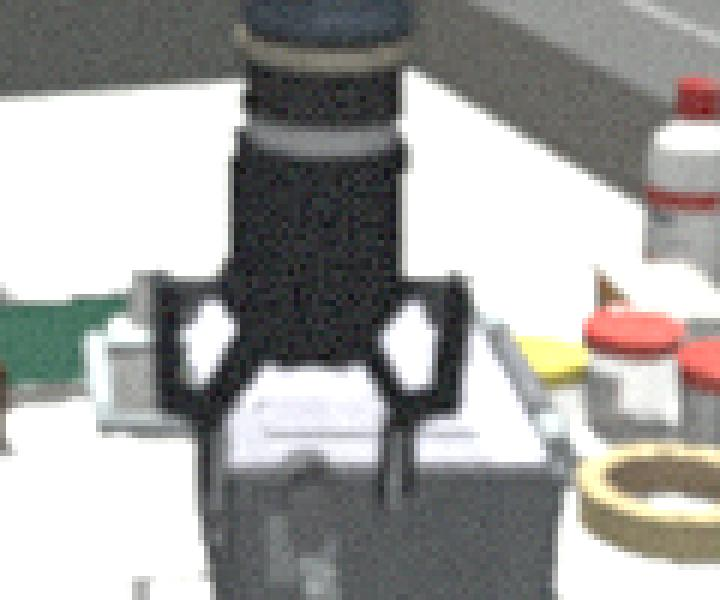

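```bash
python3 -m handwheel '.005 .035 .015 0 0 0;0 0 0 0 0 0' ; python3 -m handwheel '0 0 0 0 0 0;0 0 0 0 0 0;0 0 0 0 0 0;0 0 0 0 0 0;0 0 0 0 0 0' -1 50; python3 - <<'E'
from h import *
go(CAP-[0,0,.045]-.005*CY,Q0)
cv2.imwrite("pics/side5.png",bot.capture('side')[:,:,::-1])
a=cv2.imread('pics/side5.png')[125:225,250:370]
cv2.imwrite('pics/z.png',cv2.convertScaleAbs(cv2.resize(a,None,fx=6,fy=6,interpolation=cv2.INTER_NEAREST),alpha=1.3,beta=20))
E
```

```text
t: 6.35
tcp_pos: [0.5598, -0.0519, 0.0726]
eef_rot: [-0.0, 0.991, -0.135, -0.004]
force: [0.3, -0.1, -0.1]
gripper_width: 0.797
t: 6.98
tcp_pos: [0.5611, -0.0523, 0.0744]
eef_rot: [0.0, 0.991, -0.135, -0.002]
force: [0.2, 0.3, 0.2]
gripper_width: 0.26
t 6.97 tcp [ 0.5611 -0.0523  0.0744] cab-frame rel bar [ 0.0853 -0.1423 -0.0416] grip 0.260 F [0.2 0.3 0.2] q [-0.21  0.16 -0.03  1.38 -0.    1.63]
total shift units [-0.0019 -0.0087  0.0224]
turn units [ 0.0006  0.0029 -0.0022]
```

View pics/z.png

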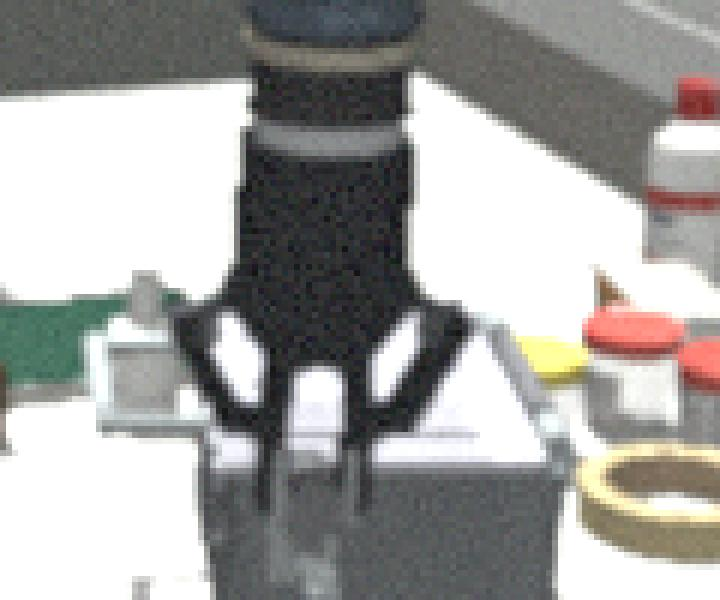

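```bash
python3 -m handwheel '0 .03 0 0 0 0;0 .03 0 0 0 0;0 .05 0 0 0 0' ; python3 - <<'E'
from h import *
go(CAP-[0,0,.045]-.036*CY,Q0)
E
```

```text
t: 7.4
tcp_pos: [0.56, -0.0566, 0.0744]
eef_rot: [-0.013, 0.991, -0.132, -0.0]
force: [3.3, 11.7, 0.4]
gripper_width: 0.262
t 7.40 tcp [ 0.56   -0.0566  0.0744] cab-frame rel bar [ 0.0854 -0.1467 -0.0416] grip 0.262 F [ 3.3 11.7  0.4] q [-0.24  0.16 -0.04  1.38  0.03  1.6 ]
total shift units [-0.0029  0.1692  0.0182]
turn units [-0.0162  0.0023  0.0017]
```

```bash
python3 -m handwheel '0 .06 0 0 0 0;0 .06 0 0 0 0;0 .06 0 0 0 0' ; python3 - <<'E'
from h import *
go(CAP-[0,0,.045]-.036*CY,Q0)
E
```

```text
t: 7.78
tcp_pos: [0.5541, -0.0781, 0.0743]
eef_rot: [-0.019, 0.991, -0.131, 0.001]
force: [6.9, 22.3, 0.4]
gripper_width: 0.263
t 7.78 tcp [ 0.5541 -0.0781  0.0743] cab-frame rel bar [ 0.0854 -0.169  -0.0417] grip 0.263 F [ 6.9 22.3  0.4] q [-0.28  0.15 -0.05  1.38  0.04  1.55]
total shift units [-0.0025  0.0206  0.0215]
turn units [-0.0244  0.0019  0.0033]
```

```bash
python3 -m handwheel '0 0 0 -.024 0 0;0 0 0 0 0 0' 0; python3 -m handwheel '0 0 0 0 0 0;0 0 0 0 0 0'; python3 - <<'E'
from h import *
go(CAP-[0,0,.045]-.036*CY,Q0)
cv2.imwrite("pics/side6.png",bot.capture('side')[:,:,::-1])
a=cv2.imread('pics/side6.png')[125:225,250:370]
cv2.imwrite('pics/z.png',cv2.convertScaleAbs(cv2.resize(a,None,fx=6,fy=6,interpolation=cv2.INTER_NEAREST),alpha=1.3,beta=20))
E
```

```text
t: 8.02
tcp_pos: [0.5534, -0.0799, 0.074]
eef_rot: [0.001, 0.991, -0.132, -0.002]
force: [-0.2, 0.1, -0.9]
gripper_width: 0.501
t: 8.28
tcp_pos: [0.5531, -0.0809, 0.0738]
eef_rot: [0.002, 0.991, -0.132, -0.002]
force: [0.4, -0.2, -0.7]
gripper_width: 0.497
t 8.28 tcp [ 0.5531 -0.0809  0.0738] cab-frame rel bar [ 0.0852 -0.172  -0.0422] grip 0.497 F [ 0.4 -0.2 -0.7] q [-0.26  0.15 -0.04  1.38 -0.    1.57]
total shift units [-0.0013 -0.      0.0186]
turn units [0.0025 0.0024 0.0021]
```

View pics/z.png

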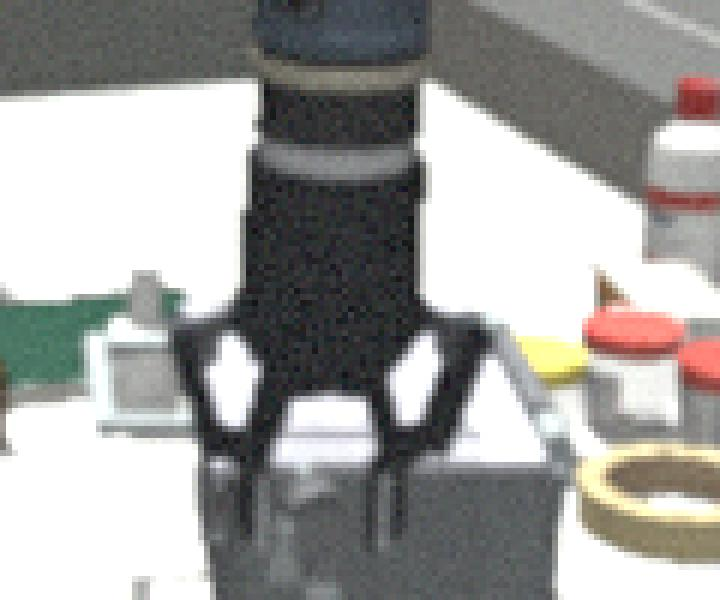

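```bash
python3 -m handwheel '0 0 -.2 0 0 0;0 0 -.25 0 0 0;0 0 -.25 0 0 0;0 0 -.25 0 0 0;-.14 -.28 0 0 0 0;-.14 -.28 0 0 0 0;-.14 -.28 0 0 0 0;-.14 -.28 0 0 0 0;0 0 0 0 0 0' 0.0; python3 - <<'E'
from h import *
go(H-[0,0,.044],Q0)
for n in("side","top"): cv2.imwrite(f"pics/{n}7.png",bot.capture(n)[:,:,::-1])
for n,(y,x) in dict(side=(110,220),top=(130,200)).items():
    a=cv2.imread(f'pics/{n}7.png')[y:y+150,x:x+160]; cv2.imwrite(f'pics/{n}7c.png',cv2.convertScaleAbs(cv2.resize(a,None,fx=4,fy=4,interpolation=cv2.INTER_CUBIC),alpha=1.3,beta=10))
E
```

```text
t: 9.45
tcp_pos: [0.5166, 0.1059, 0.2202]
eef_rot: [0.002, 0.991, -0.134, -0.001]
force: [1.2, 0.3, -0.3]
gripper_width: 0.501
t 9.45 tcp [0.5166 0.1059 0.2202] cab-frame rel bar [ 0.0006 -0.0015  0.1042] grip 0.501 F [ 1.2  0.3 -0.3] q [ 0.08  0.06  0.15  1.66 -0.    1.92]
total shift units [-0.0013 -0.0139  0.9876]
turn units [ 0.0026  0.0015 -0.0011]
```

View pics/side7c.png

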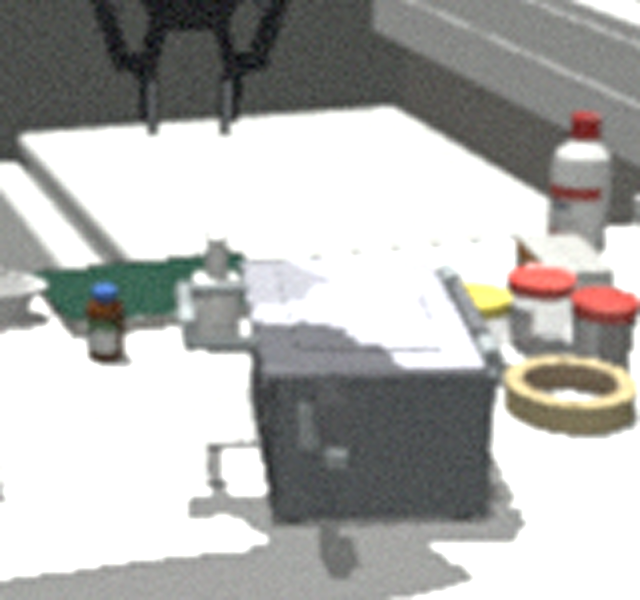

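View pics/top7c.png

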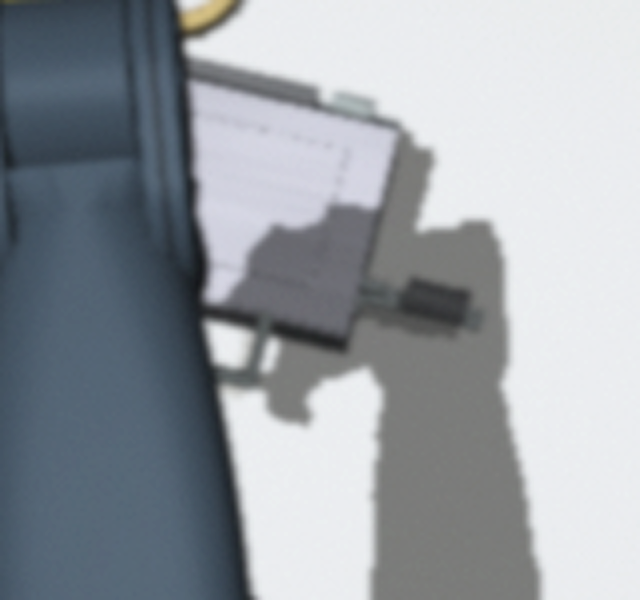

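```bash
python3 -m handwheel '0 -.014 .2 0 0 0;0 0 .2 0 0 0;0 0 .15 0 0 0;0 0 .15 0 0 0;0 0 .1 0 0 0;0 0 0 0 0 0' -0.1; python3 - <<'E'
from h import *
go(H-[0,0,.044],Q0)
for n in("side","top"): cv2.imwrite(f"pics/{n}8.png",bot.capture(n)[:,:,::-1])
for n,(y,x) in dict(side=(110,220),top=(130,200)).items():
    a=cv2.imread(f'pics/{n}8.png')[y:y+150,x:x+160]; cv2.imwrite(f'pics/{n}8c.png',cv2.convertScaleAbs(cv2.resize(a,None,fx=4,fy=4,interpolation=cv2.INTER_CUBIC),alpha=1.3,beta=10))
E
```

```text
t: 10.3
tcp_pos: [0.5208, 0.0955, 0.0967]
eef_rot: [0.004, 0.99, -0.142, 0.0]
force: [0.3, 0.4, 1.0]
gripper_width: 0.453
t 10.30 tcp [0.5208 0.0955 0.0967] cab-frame rel bar [ 0.0073 -0.0104 -0.0193] grip 0.453 F [0.3 0.4 1. ] q [ 0.06  0.06 -0.09  1.42 -0.01  1.92]
total shift units [-0.0502 -0.07    0.1639]
turn units [ 0.0052 -0.0009 -0.0113]
```

View pics/side8c.png

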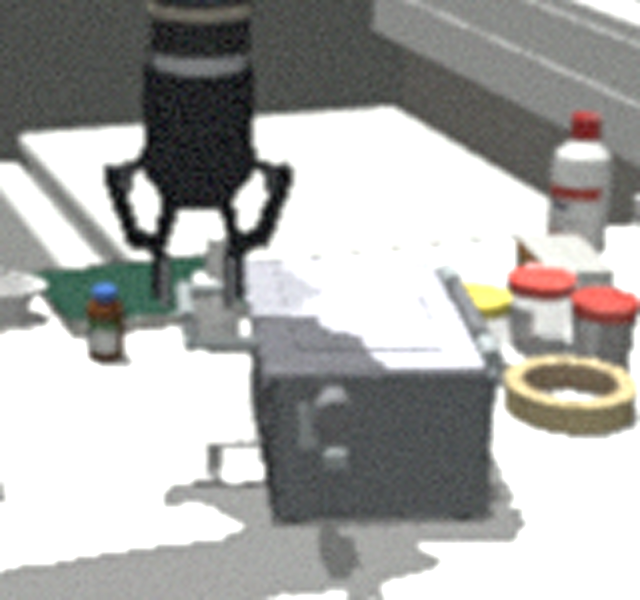

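```bash
python3 -m handwheel '-.05 -.07 0 0 0 -.011;0 0 0 0 0 0;0 0 .06 0 0 0;0 0 .06 0 0 0;0 0 .03 0 0 0;0 0 0 0 0 0' -0.1; python3 - <<'E'
from h import *
go(H-[0,0,.044],Q0)
for n in("side",): cv2.imwrite(f"pics/{n}9.png",bot.capture(n)[:,:,::-1])
for n,(y,x) in dict(side=(110,220)).items():
    a=cv2.imread(f'pics/{n}9.png')[y:y+150,x:x+160]; cv2.imwrite(f'pics/{n}9c.png',cv2.convertScaleAbs(cv2.resize(a,None,fx=4,fy=4,interpolation=cv2.INTER_CUBIC),alpha=1.3,beta=10))
E
```

```text
t: 11.15
tcp_pos: [0.5194, 0.1094, 0.0771]
eef_rot: [0.003, 0.991, -0.132, 0.004]
force: [0.1, 0.3, -0.4]
gripper_width: 0.452
t 11.15 tcp [0.5194 0.1094 0.0771] cab-frame rel bar [ 0.0023  0.0026 -0.0389] grip 0.452 F [ 0.1  0.3 -0.4] q [ 0.09  0.06 -0.13  1.37 -0.01  1.92]
total shift units [-0.0157  0.0174  0.0342]
turn units [ 0.0034 -0.0057  0.0014]
```

View pics/side9c.png

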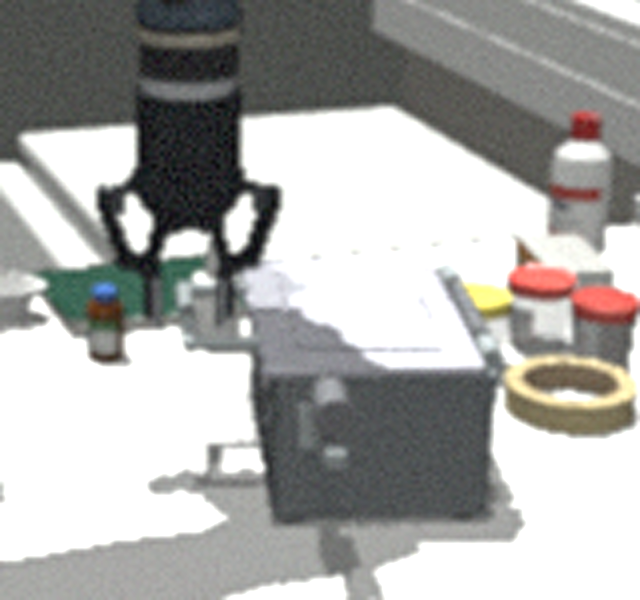

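```bash
python3 -m handwheel '-.01 0 .05 0 0 0;0 0 .02 0 0 0' ; python3 -m handwheel '0 0 0 0 0 0;0 0 0 0 0 0;0 0 0 0 0 0;0 0 0 0 0 0;0 0 0 0 0 0' -1 50; python3 - <<'E'
from h import *
go(H-[0,0,.044],Q0)
for n in("side",): cv2.imwrite(f"pics/{n}10.png",bot.capture(n)[:,:,::-1])
for n,(y,x) in dict(side=(110,220)).items():
    a=cv2.imread(f'pics/{n}10.png')[y:y+150,x:x+160]; cv2.imwrite(f'pics/{n}10c.png',cv2.convertScaleAbs(cv2.resize(a,None,fx=4,fy=4,interpolation=cv2.INTER_CUBIC),alpha=1.3,beta=10))
E
```

```text
t: 11.45
tcp_pos: [0.5185, 0.1097, 0.0667]
eef_rot: [0.003, 0.991, -0.133, 0.005]
force: [-0.8, 0.4, -1.3]
gripper_width: 0.451
t: 12.08
tcp_pos: [0.5182, 0.1097, 0.0665]
eef_rot: [0.003, 0.991, -0.133, 0.004]
force: [0.1, 0.3, -0.6]
gripper_width: 0.117
t 12.07 tcp [0.5182 0.1097 0.0665] cab-frame rel bar [ 0.0011  0.0025 -0.0495] grip 0.117 F [ 0.1  0.3 -0.6] q [ 0.09  0.07 -0.15  1.35 -0.01  1.92]
total shift units [-0.0069  0.0171 -0.0368]
turn units [ 0.0032 -0.006   0.0011]
```

View pics/side10c.png

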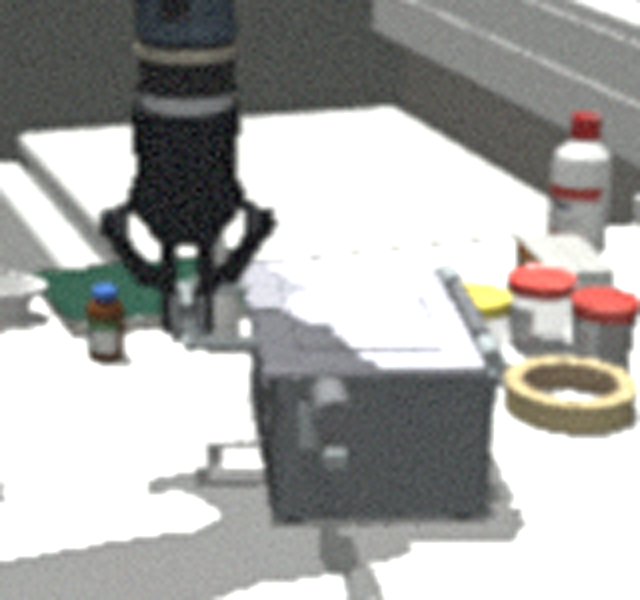

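```bash
cat >> h.py <<'E'
T0=np.array([.5182,.1097,.0665])
def arc(target):
    o,t,r=st(); d=t-T0; x=d@CX; a=np.arctan2(d[2],.2-x); rad=np.hypot(d[2],.2-x)
    print('angle %.3f radius %.4f ydev %.4f'%(a,rad,d@CY))
    for b in np.arange(a,target+1e-6,.06 if target>a else -.06):
        print('  a %.2f'%b, (r.inv().apply(T0+(.2-.2*np.cos(b))*CX+[0,0,.2*np.sin(b)]-t)/.15).round(3))
    go(T0+(.2-.2*np.cos(target))*CX+[0,0,.2*np.sin(target)],Q0)
E
python3 -m handwheel '.002 0 -.08 0 0 0;.007 0 -.08 0 0 0;.012 0 -.08 0 0 0;.017 0 -.08 0 0 0'; python3 - <<'E'
from h import *
arc(.5)
E
```

```text
t: 12.62
tcp_pos: [0.5239, 0.1081, 0.1161]
eef_rot: [0.003, 0.991, -0.133, 0.004]
force: [1.5, 0.0, -3.6]
gripper_width: 0.115
angle 0.250 radius 0.2003 ydev -0.0001
  a 0.25 [ 0.002 -0.001  0.001]
  a 0.31 [ 0.025 -0.    -0.076]
  a 0.37 [ 0.052  0.    -0.151]
  a 0.43 [ 0.084  0.001 -0.225]
  a 0.49 [ 0.12   0.001 -0.296]
t 12.62 tcp [0.5239 0.1081 0.1161] cab-frame rel bar [0.007  0.0025 0.0001] grip 0.115 F [ 1.5  0.  -3.6] q [ 0.08  0.06 -0.05  1.45 -0.01  1.92]
total shift units [ 0.1267  0.0014 -0.3074]
turn units [ 0.0036 -0.0059  0.0008]
```

Tracking well. Continue to about 0.7 and check by picture.

```bash
python3 -m handwheel '.023 0 -.077 0 0 0;.027 0 -.075 0 0 0;.032 0 -.074 0 0 0;.036 0 -.071 0 0 0;.04 0 -.068 0 0 0;.045 0 -.066 0 0 0;.048 0 -.064 0 0 0;0 0 0 0 0 0'; python3 - <<'E'
from h import *
arc(1.08)
for n in("side",): cv2.imwrite(f"pics/{n}11.png",bot.capture(n)[:,:,::-1])
a=cv2.imread('pics/side11.png')[50:230,200:400]; cv2.imwrite('pics/z.png',cv2.convertScaleAbs(cv2.resize(a,None,fx=3.3,fy=3.3),alpha=1.3,beta=10))
E
```

```text
t: 13.62
tcp_pos: [0.561, 0.0978, 0.1962]
eef_rot: [0.004, 0.991, -0.133, 0.003]
force: [1.2, -0.5, -2.2]
gripper_width: 0.121
angle 0.695 radius 0.2026 ydev -0.0002
  a 0.69 [ 0.013 -0.001  0.011]
  a 0.75 [ 0.066 -0.001 -0.049]
  a 0.81 [ 0.123 -0.    -0.105]
  a 0.87 [ 0.183  0.    -0.157]
  a 0.93 [ 0.247  0.    -0.207]
  a 0.99 [ 0.313  0.001 -0.252]
  a 1.05 [ 0.381  0.001 -0.293]
t 13.62 tcp [0.561  0.0978 0.1962] cab-frame rel bar [0.0455 0.0024 0.0802] grip 0.121 F [ 1.2 -0.5 -2.2] q [ 0.06  0.16  0.21  1.62 -0.01  1.9 ]
total shift units [ 0.4107  0.0013 -0.3087]
turn units [ 0.0043 -0.0039  0.0006]
```

View pics/z.png

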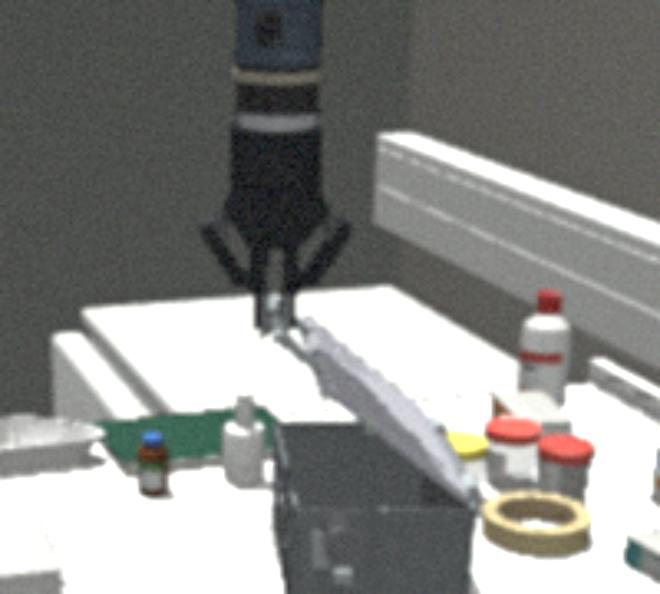

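```bash
python3 -m handwheel '.06 0 -.05 0 0 0;.055 0 -.056 0 0 0;.06 0 -.052 0 0 0;.064 0 -.05 0 0 0;.066 0 -.045 0 0 0;.068 0 -.041 0 0 0;0 0 0 0 0 0'; python3 - <<'E'
from h import *
arc(1.15)
E
```

```text
t: 14.55
tcp_pos: [0.6045, 0.0856, 0.2395]
eef_rot: [0.004, 0.991, -0.132, -0.009]
force: [0.6, -0.7, -3.4]
gripper_width: 0.116
angle 1.003 radius 0.2052 ydev -0.0003
  a 1.00 [ 0.019 -0.002  0.029]
  a 1.06 [ 0.087 -0.002 -0.013]
  a 1.12 [ 0.158 -0.001 -0.051]
t 14.55 tcp [0.6045 0.0856 0.2395] cab-frame rel bar [0.0907 0.0022 0.1235] grip 0.116 F [ 0.6 -0.7 -3.4] q [ 0.03  0.32  0.49  1.76 -0.    1.87]
total shift units [ 0.19   -0.0009 -0.0667]
turn units [0.0062 0.0106 0.0023]
```

```bash
python3 -m handwheel '.07 0 -.01 0 0 0;.07 0 -.03 0 0 0;.06 0 -.03 0 0 0;0 0 0 0 0 0;0 0 0 0 0 0'; python3 - <<'E'
from h import *
arc(1.15)
for n in("side","top"): cv2.imwrite(f"pics/{n}12.png",bot.capture(n)[:,:,::-1])
a=cv2.imread('pics/side12.png')[50:230,200:400]; cv2.imwrite('pics/z.png',cv2.convertScaleAbs(cv2.resize(a,None,fx=3.3,fy=3.3),alpha=1.3,beta=10))
E
```

```text
t: 15.18
tcp_pos: [0.6266, 0.0795, 0.2533]
eef_rot: [0.004, 0.991, -0.131, -0.013]
force: [0.0, -0.7, -0.2]
gripper_width: 0.115
angle 1.133 radius 0.2062 ydev -0.0004
  a 1.13 [ 0.019 -0.003  0.037]
t 15.18 tcp [0.6266 0.0795 0.2533] cab-frame rel bar [0.1136 0.0022 0.1373] grip 0.115 F [ 0.  -0.7 -0.2] q [ 0.02  0.41  0.63  1.82 -0.    1.86]
total shift units [ 0.0392 -0.0028  0.027 ]
turn units [0.0067 0.0159 0.0033]
```

View pics/z.png

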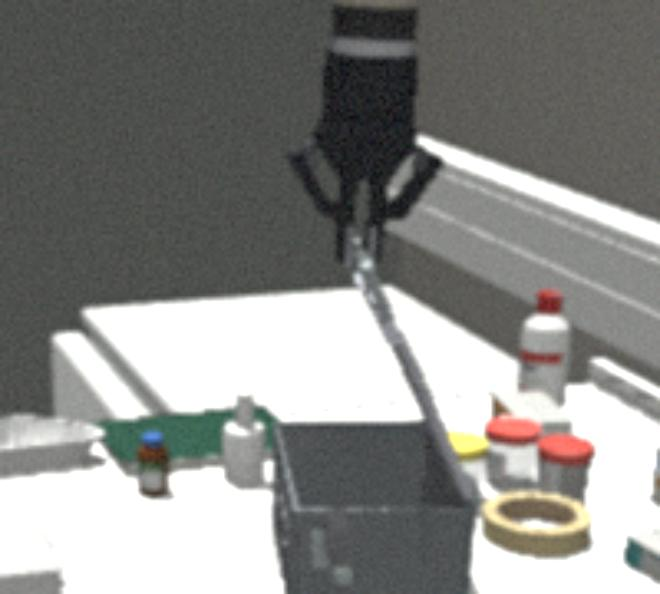

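```bash
python3 - <<'E'
from h import *
for a in(.9,.95,1.0,1.05,1.1,1.15,1.2):
    u=-np.cos(a)*CX+np.array([0,0,np.sin(a)])
    P=[HINGE+.2*u-.055*CY,HINGE+.2*u+.055*CY,HINGE+.154*u-.111*CY,HINGE-.111*CY+.006*u]
    print(a,((proj('side',P)-[200,50])*3.3).round(0).tolist())
E
```

```text
0.9 [[319.0, 296.0], [306.0, 264.0], [362.0, 360.0], [468.0, 497.0]]
0.95 [[330.0, 289.0], [315.0, 257.0], [370.0, 354.0], [468.0, 496.0]]
1.0 [[340.0, 282.0], [325.0, 250.0], [379.0, 349.0], [469.0, 496.0]]
1.05 [[351.0, 276.0], [335.0, 245.0], [387.0, 344.0], [469.0, 496.0]]
1.1 [[362.0, 270.0], [345.0, 239.0], [396.0, 339.0], [469.0, 496.0]]
1.15 [[374.0, 265.0], [356.0, 234.0], [405.0, 335.0], [470.0, 496.0]]
1.2 [[385.0, 260.0], [367.0, 230.0], [414.0, 332.0], [470.0, 496.0]]
```

```bash
python3 -m handwheel '-.071 0 .036 0 0 0;-.069 0 .04 0 0 0;-.066 0 .045 0 0 0;-.064 0 .048 0 0 0;-.061 0 .052 0 0 0;0 0 0 0 0 0;0 0 0 0 0 0'; python3 - <<'E'
from h import *
arc(.82)
for n in("side","top"): cv2.imwrite(f"pics/{n}13.png",bot.capture(n)[:,:,::-1])
a=cv2.imread('pics/side13.png')[50:230,200:400]; cv2.imwrite('pics/z.png',cv2.convertScaleAbs(cv2.resize(a,None,fx=3.3,fy=3.3),alpha=1.3,beta=10))
for a in(.7,.75,.8,.85,.9,.95):
    u=-np.cos(a)*CX+np.array([0,0,np.sin(a)])
    P=[HINGE+.2*u-.055*CY,HINGE+.2*u+.055*CY,HINGE+.154*u-.111*CY,HINGE-.111*CY+.006*u]
    print(a,((proj('side',P)-[200,50])*3.3).round(0).tolist())
E
```

```text
t: 16.15
tcp_pos: [0.5837, 0.0914, 0.2245]
eef_rot: [0.004, 0.991, -0.131, -0.001]
force: [0.9, -1.0, -1.0]
gripper_width: 0.115
angle 0.875 radius 0.2059 ydev -0.0003
  a 0.87 [ 0.025 -0.002  0.03 ]
t 16.15 tcp [0.5837 0.0914 0.2245] cab-frame rel bar [0.0691 0.0023 0.1085] grip 0.115 F [ 0.9 -1.  -1. ] q [ 0.05  0.24  0.36  1.69 -0.01  1.88]
total shift units [-0.0295 -0.0025  0.0785]
turn units [0.0051 0.0011 0.0033]
0.7 [[283.0, 330.0], [272.0, 295.0], [333.0, 387.0], [467.0, 498.0]]
0.75 [[291.0, 321.0], [280.0, 287.0], [340.0, 380.0], [467.0, 497.0]]
0.8 [[300.0, 312.0], [288.0, 279.0], [347.0, 373.0], [467.0, 497.0]]
0.85 [[310.0, 304.0], [297.0, 271.0], [354.0, 366.0], [468.0, 497.0]]
0.9 [[319.0, 296.0], [306.0, 264.0], [362.0, 360.0], [468.0, 497.0]]
0.95 [[330.0, 289.0], [315.0, 257.0], [370.0, 354.0], [468.0, 496.0]]
```

View pics/z.png

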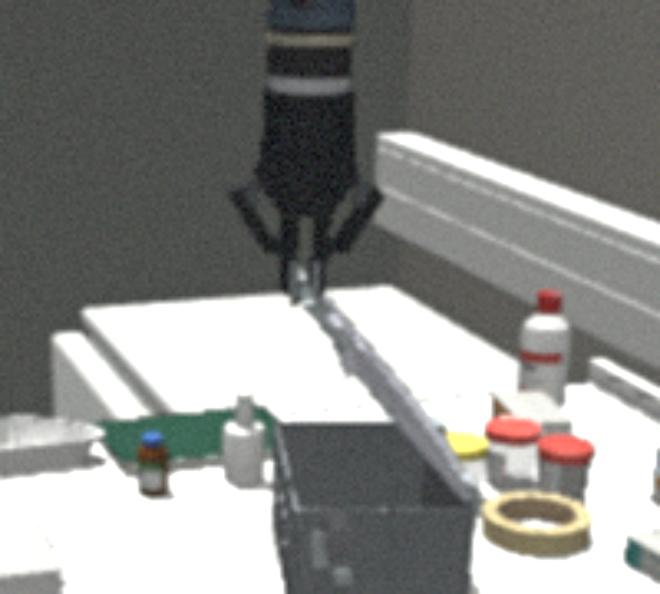

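View pics/top13.png

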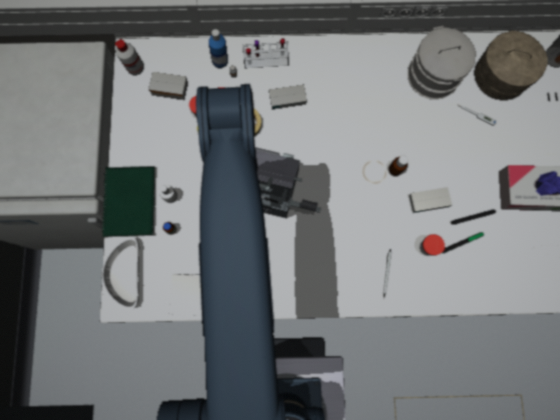

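```bash
python3 -m handwheel '-.05 0 .045 0 0 0;0 0 0 0 0 0;0 0 0 0 0 0;0 0 0 0 0 0;0 0 0 0 0 0;0 0 0 0 0 0'; python3 - <<'E'
from h import *
arc(.8)
print(bot.get_obs()['qd'].round(3))
for n in("side","top"): cv2.imwrite(f"pics/{n}14.png",bot.capture(n)[:,:,::-1])
a=cv2.imread('pics/side14.png')[50:230,200:400]; cv2.imwrite('pics/z.png',cv2.convertScaleAbs(cv2.resize(a,None,fx=3.3,fy=3.3),alpha=1.3,beta=10))
a=cv2.imread('pics/top14.png')[130:240,230:350]; cv2.imwrite('pics/zt.png',cv2.convertScaleAbs(cv2.resize(a,None,fx=5,fy=5),alpha=1.6,beta=10))
E
```

```text
t: 17.0
tcp_pos: [0.5788, 0.0928, 0.2196]
eef_rot: [0.004, 0.991, -0.131, 0.0]
force: [0.0, 0.6, 1.3]
gripper_width: 0.118
angle 0.841 radius 0.2055 ydev -0.0002
  a 0.84 [ 0.025 -0.001  0.028]
t 17.00 tcp [0.5788 0.0928 0.2196] cab-frame rel bar [0.064  0.0024 0.1036] grip 0.118 F [0.  0.6 1.3] q [ 0.05  0.22  0.32  1.68 -0.01  1.88]
total shift units [-0.0151 -0.0019  0.0644]
turn units [ 0.0045 -0.0011  0.0028]
[-0.001  0.002  0.003  0.003 -0.001 -0.001]
```

View pics/z.png

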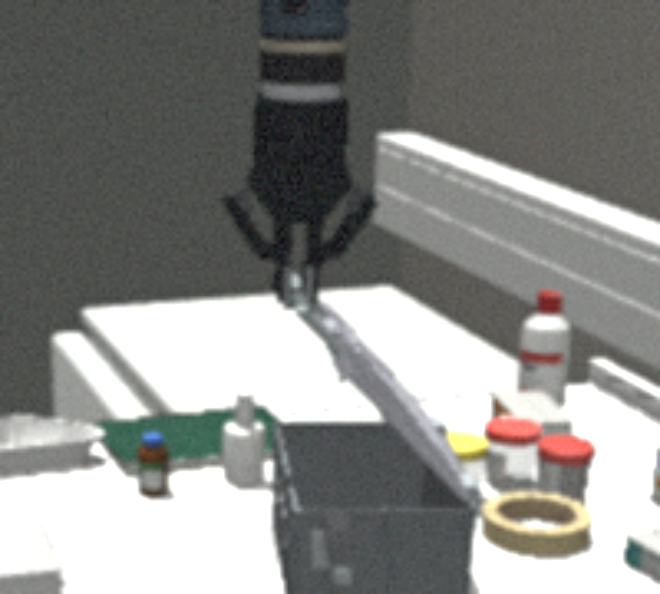

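View pics/zt.png

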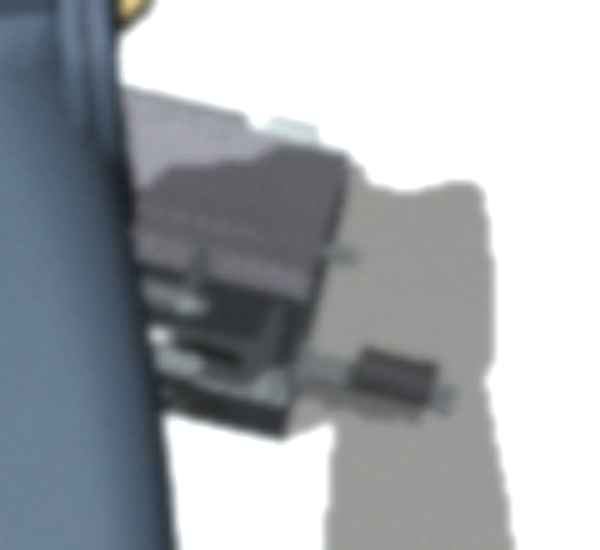

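```bash
python3 -c "
from rig import bot
print(bot.sign_off())"
```

```text
the job is handed in; nothing more can be done
None
```

The job is handed in with the cap off and the hood held below its balance point. The hand-in gave no verdict, so what follows rests on my own checks.

- **Cap:** I pulled it off along its rail until it met resistance at the end of travel, about 22 N. The top view shows it about 26 mm out from home, and it was still there in the last picture.
- **Hood raised:** I took it by the bar and lifted it past the balance point to about 1.12 rad. The gripper's travel gave 1.13 and the side picture about 1.12.
- **Hood at the end:** I brought it back and left it gripped and still at about 0.8 to 0.84 rad, against the 0.68 to 0.93 asked for. The grip is 50 N and the joint speeds read about 0. I kept to small steps, about half a rad/s at the hinge, so it should not have flown up or slammed.
- **Other things on the worktop:** The ones I could see in the last pictures looked unmoved. The arm hid part of the top view, and I did not measure them one by one.
- **Disagreement found:** In the pictures the finger ends sat about 27 mm higher than the reported tool position. I set both grasps by the pictures, about 27 mm lower than the reported position called for, and both held.
- **Smaller mismatch:** On the lift, the gripper's path came out at a radius of about 206 mm instead of 200, so the angles read from its travel are approximate. The side view agreed to within about 0.05 rad.

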